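# Square up the stop bar on the laser marking bed

### The job

Square up the loose stop bar on the drilled marking bed with the engineer's square: lay the square flat on the bed with its stock along the fixed fence, and press it into the corner, swinging the bar out, until the stock bears flat against the fence and the blade flat against the bar, so that the bar stands at right angles to the fence. Finish while still holding the square pressed into the corner against both, so that the bar's second screw can be put in; do not let go. Leave the other things on the desk and bed where they lie.

Things in the scene. Friction and masses are not known exactly. Their poses are not given: they have to be found in the camera images.
- bed: The marking bed: a fixed aluminium plate 260 x 260 mm, 12 mm thick, lying on the desk, with a grid of small holes and two dark steel bars on top. Origin at the centre of its underside; z up. Its top lies 12 mm above the desk. The bed, fence, stop bar and square have smooth ground faces that slide easily on one another (friction about 0.25).
- fence: Fixed dark steel bar on the bed, 225 x 25 mm, only 8 mm high, on the side far from the robot. Origin: the true inside corner, at the height of the bed's top. x: square out from its working face over the bed, towards the robot; y: along that face, away from the stop bar. Face: plane x = 0, y = -25 to 200 mm; bar at x = -25 to 0. Job done, the square's frame lies on this frame.
- stop_bar: Dark steel bar 160 x 20 x 16 mm on the bed at the fence's left end; turns stiffly (0.22 N m) on one screw 18 mm from the fence, stays put. Origin: screw axis, bed's top (fence frame x 18, y -10 mm); x along the bar, away from the fence; bar x = -15 to 145 mm, working face y = +10. Starts leaning 4 to 13 deg into the corner; square when its x is parallel to the fence's; can be pushed past.
- square: Engineer's square, bright steel, 0.3-0.6 kg, flat on the desk right of the bed. Origin: outer corner, underside. y along the thick stock (x 0-24, y 0-100 mm, 22 mm high; outer face x = 0); x along the thin blade (x 24-124, y 0-25 mm; outer edge y = 0; 9.5-12.5 mm above the underside, so over the fence but against the stop bar). Grip across the stock, tips above the fence's 8 mm.
- workpiece: Bystander: drilled aluminium block 50 x 80 x 20 mm lying on the bed, at its near right corner. Origin at the centre of its underside.
- hex_key: Bystander: dark hex key, 6 mm thick, 86 mm long, beyond the square. Origin about the middle of its long arm, on the desk.
- pedal: Bystander: grey foot pedal 100 x 130 mm, 47 mm high, beyond the bed. Origin at the centre of its underside.
- caliper: Bystander: digital caliper 190 mm long, 12 mm high, lying near the robot. Origin at its middle, on the desk.
- screw_tray: Bystander: yellow tray 90 x 130 x 30 mm, beyond the bed on the left. Origin at the centre of its underside.
- mouse: Bystander: black computer mouse, 64 mm across, 35 mm high, far right. Origin at the centre of its underside.
- alcohol: Bystander: white bottle, 56 mm across, 130 mm high, left of the bed. Origin at the centre of its underside.
- blanks: Bystander: stack of aluminium blanks 50 x 85 x 8 mm, left of the bed near the robot. Origin at the centre of its underside.
Not all that is in view belongs to the job. What is shaped like the square but turquoise is not meant.

How it is judged (in metres and radians):
At the end, for the whole second after the job is handed in: Square flat on the bed, its outer corner within 4 mm of the true corner each way (3 mm in height); blade, stop bar and the fence's x parallel within 0.02 rad; the square bears on fence and stop bar with over 1 N each and the fingers on the square with over 1 N; it is at rest (x of square in the frame of fence between -0.004 and 0.004 m and y of square in the frame of fence between -0.004 and 0.004 m and z of square in the frame of fence between -0.003 and 0.003 m and angle between square's own z axis and vertical below 0.04 rad and angle between the x axis of each of square, stop_bar and the x axis of fence, either way round below 0.02 rad and angle between the x axis of stop_bar and the x axis of square, either way round below 0.02 rad and contact force between square and fence above 1 N and contact force between square and stop_bar above 1 N and contact force between the fingers and square above 1 N and linear speed of square below 0.01 m/s); the arm keeps its last pose, push and grip.
It fails at once if another thing on the desk or bed is moved more than 25 mm (distance of any of workpiece, hex_key, pedal, caliper, screw_tray, mouse, alcohol, blanks from where it was at the start of the episode above 0.025 m).
It also fails if it takes over 61 s, if anything falls off the work surface, if the arm or the gripper's body presses on something with over 40 N, if the wrist force passes 120 N, or if a joint passes its speed limit or range.

### The arm

A 6-joint arm with a two-finger parallel gripper is mounted at the origin on the work surface. World frame = base frame: x ahead of the robot, y to its left, z up, the work surface at z = 0. Lengths are in mm, angles in rad, forces in N, time in s.
With the tool pointing down it reaches from about 300 to 775 mm from the base axis. Payload 14.6 kg.
Tool frame: the origin (TCP) lies midway between the tips of the shut fingers; the grasp point (between the pads) lies 19 mm behind it (manip.hold_point_z is the distance from the TCP to the grasp point, in mm); z points along the fingers, y is the direction in which the jaws open and shut (so a half turn about z gives the same grasp; the last joint's range is limited). The gripper opens to 94 mm and grips with 3 to 60 N. Pads are 16 mm wide; open, the fingers measure 119 mm over their backs; the gripper's body (75 mm by 177 mm) begins 78 mm behind the grasp point.
Start: joints at [1.25, 0.3, 1.521, -0, 1.321, -0.067], TCP at [138.094, 532.371, 205.446] pointing down, gripper open.
Joint ranges: [-3.03, 3.03], [-0.79, 2.21], [0.23, 2.52], [-1.04, 4.18], [0, 3.07], [-2.55, 2.55]. Speed limits (rad/s): [2.22, 2.22, 2.57, 3.14, 3.14, 3.14].

### API

Orientations are given as [roll, pitch, yaw] about the fixed x, y, z axes, in that order (R = Rz(yaw) Ry(pitch) Rx(roll)).
In Python, from cell import manip gives the robot as it stands.
- The arm moves only by the shell command python3 -m crank 'ROWS' [OPENING] [FORCE]. ROWS is JSON, a list of rows, each an object with "offset": the shift along the world's x, y, z in m, a list of three; "spin": the turn about the world's z in degrees. In form: [{"offset": [dx, dy, dz], "spin": spin}, ...]. A call has exactly 8 rows; each row is the pose to reach, as a shift and turn from the pose measured when the call began; what a row does not reach only later rows make up. A row lasts 1/12 s, in which the tool goes at most 41.7 mm and 7.16 degrees, less where a joint would pass 70% of its speed; a pose out of reach is approached as far as the arm can. A call with a gripper value outside its range is refused whole. OPENING is the opening, from 0 (shut) to 1 (fully open), set as the call begins (- or left out, the last holds). The fingers move at their own pace and stop on an object; FORCE is the grip in N (left out, the last holds). Time passes only in rows, so rows that repeat a pose let the fingers close, or fill a call up. It gives the time, the measured TCP pose, the force and the opening at its end, in the units of the state.
- manip.read_state(): the state, without advancing time (a new reading comes with each control period).
- manip.camera(name): name is "side" or "top"; returns a dict with "pixels" (420x560x3 uint8, red, green, blue), "fx", "fy", "cx", "cy" (pixels), "extrinsics" (4x4, takes a point from world to camera coordinates). Camera axes: x right, y down, z forward; pixel columns grow to the right and rows downward; lengths in mm; the calibration is good to about 2 mm. A picture is of the moment at which its call begins. There is no depth.
- manip.sign_off(): hands the job in, once; it reports no verdict.
Trained networks look in a picture, given as the dict that the camera call returned (one of the last four; its "shot" number tells which), for a name from the list of things; names that differ only in an ending like _2 or _b are one class to them, and where a whole thing is asked for, a point or a joint stands for the part that bears it (a point fixed in the world has none). Each returns a list of dicts, best first, with "conf" (0 to 1); they miss things now and then, are a little off and sometimes report something else, mostly with a low value. They report only what shows in the picture. A call takes as long as a camera call. They do not tell look-alikes from the thing itself.
- manip.search_frame(picture, name): "location" ([x, y, z] in mm, in world coordinates, good to about 4 mm: the middle of the surface that is visible of it).
- manip.masks_of(picture, name): "mask" (420x560 bool, what is visible of it).
The state is a dict: "clock": time; "joints": joint angles; "qd": joint speeds; "effort": joint torques, N m; "eef_pos": TCP position; "eef_rot": TCP orientation; "wrist_force": force on the tool from outside, world axes, zero at the start; "moment": the same for the moment, N m; "finger_gap": finger opening in mm.
Only numpy, scipy, OpenCV 4.12 (cv2) and the standard library are available. Lean on these libraries where they do the work, as an engineer would, in place of code of your own. Each camera call takes 0.05 s, during which the arm holds its last target. There are 200 camera calls.

## Working session

There is one attempt and no reset: what is moved stays moved. The work goes in short steps, Python scripts to look and compute and a shell command to move; the robot and the scene stay as the last step left them, time stands still between calls to the robot, and variables do not carry over. Pictures are saved under pics/ and viewed, about 8 in all and at most 12, crops included, and the job is handed in when it is done.

```bash
ls; mkdir -p pics
cat > h.py <<'E'
import numpy as np, cv2
from cell import manip
def P(c):
    E=np.array(c["extrinsics"]);K=np.array([[c["fx"],0,c["cx"]],[0,c["fy"],c["cy"]],[0,0,1]]);return K,E
def unproj(c,uv,z):
    K,E=P(c);R=E[:3,:3];t=E[:3,3];o=-R.T@t
    d=(R.T@np.linalg.inv(K)@np.c_[np.atleast_2d(uv),np.ones(len(np.atleast_2d(uv)))].T).T
    z=np.broadcast_to(z,len(d));return o+d*((z-o[2])/d[:,2])[:,None]
def proj(c,p):
    K,E=P(c);q=(K@(E[:3,:3]@np.atleast_2d(p).T+E[:3,3:])).T;return q[:,:2]/q[:,2:]
def save(c,n): cv2.imwrite(n,c["pixels"][:,:,::-1])
E
python3 - <<'E'
from h import *
s=manip.read_state();print({k:np.round(v,3).tolist() for k,v in s.items()})
for n in("top","side"):
    c=manip.camera(n);save(c,f"pics/{n}0.png")
    print(n,c["fx"],c["cx"],c["cy"],np.round(c["extrinsics"],3).tolist())
    for k in("square","fence","stop_bar","bed","workpiece","hex_key"):
        print(k,[(np.round(r["location"]).tolist(),round(r["conf"],2)) for r in manip.search_frame(c,k)][:3])
E
```

```text
pics
{'clock': 0.0, 'joints': [1.25, 0.3, 1.522, 0.0, 1.321, -0.067], 'qd': [-0.001, -0.001, 0.001, 0.0, 0.001, 0.0], 'effort': [0.003, -53.18, -35.273, 0.071, 0.024, -0.0], 'eef_pos': [138.022, 532.135, 204.896], 'eef_rot': [-3.14, -0.0, 2.888], 'wrist_force': [-1.074, 1.122, -0.647], 'moment': [0.031, 0.024, 0.039], 'finger_gap': 93.656}
top 401.3139660421512 281.8631247959284 215.97930621731297 [[0.005, -1.0, -0.007, 5.657], [-0.995, -0.004, -0.104, 478.322], [0.104, 0.007, -0.995, 1170.017], [0.0, 0.0, 0.0, 1.0]]
square [([519.0, -249.0, 11.0], 0.97), ([328.0, -440.0, 11.0], 0.89), ([177.0, -308.0, 14.0], 0.6)]
fence [([606.0, 112.0, 18.0], 0.82)]
stop_bar [([508.0, 195.0, 29.0], 0.61), ([771.0, -4.0, 39.0], 0.39)]
bed [([530.0, 108.0, 12.0], 0.56)]
workpiece [([441.0, 22.0, 31.0], 0.68)]
hex_key []
side 403.86077043069173 283.62264907235505 207.25532342861374 [[0.852, -0.523, 0.015, -422.046], [-0.346, -0.586, -0.733, 175.293], [0.392, 0.619, -0.68, 1013.411], [0.0, 0.0, 0.0, 1.0]]
square [([327.0, -445.0, 8.0], 0.92), ([519.0, -261.0, 14.0], 0.73), ([176.0, -312.0, 11.0], 0.71)]
fence [([607.0, 101.0, 16.0], 0.59)]
stop_bar [([500.0, 189.0, 30.0], 0.66), ([605.0, 98.0, 19.0], 0.59)]
bed [([518.0, 94.0, 9.0], 0.56)]
workpiece [([433.0, 14.0, 31.0], 0.7), ([521.0, 99.0, 11.0], 0.19)]
hex_key [([739.0, -220.0, 7.0], 0.49)]
```

View pics/top0.png

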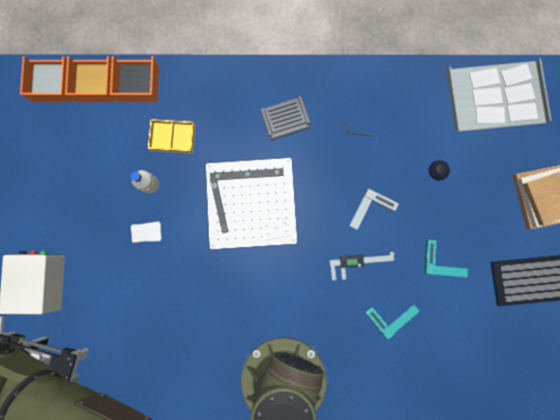

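View pics/side0.png

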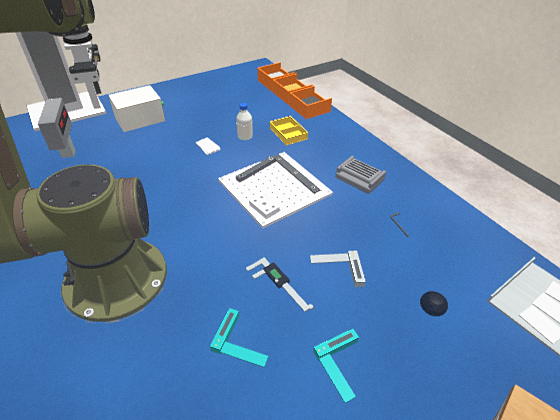

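The top view shows the steel square with its corner at about (370,191), the blade running down to (353,227) and the stock running to (397,207). The fence runs along (210–285,174) and the stop bar from (214,180) to (225,232). The side view agrees, and the two turquoise squares are look-alikes. Next I'll fit the known shapes to the masks.

```bash
cat >> h.py <<'E'
from scipy.optimize import minimize
def box(x0,x1,y0,y1,z0,z1): return np.array([[x,y,z] for x in(x0,x1) for y in(y0,y1) for z in(z0,z1)],float)
SQ=[box(0,24,0,100,0,22),box(24,124,0,25,9.5,12.5)]
FE=[box(-25,0,-25,200,0,8)]; SB=[box(-15,145,-10,10,0,16)]; BED=[box(-130,130,-130,130,0,12)]
def T(p,th):  # th = world angle of own x axis
    c,s=np.cos(th),np.sin(th);return lambda q:q@np.array([[c,s,0],[-s,c,0],[0,0,1]])+np.array(p)
def render(c,boxes,x,y,th,z,S=4):
    im=np.zeros((420*S,560*S),np.uint8);f=T([x,y,z],th)
    for b in boxes:
        h=cv2.convexHull(((proj(c,f(b))+.5)*S-.5).astype(np.float32));cv2.fillConvexPoly(im,np.round(h*16).astype(np.int32),255,shift=4)
    return cv2.resize(im,(560,420),interpolation=cv2.INTER_AREA)/255.
def fit(obs,boxes,x0,z):  # obs: list of (cam,mask)
    cost=lambda p:sum(np.abs(render(c,boxes,p[0],p[1],p[2]/100,z)-m).sum()/m.sum() for c,m in obs)
    s=np.array([x0[0],x0[1],x0[2]*100]);best=None
    for k in range(2):
        r=minimize(cost,s,method="Nelder-Mead",options=dict(initial_simplex=s+np.array([[0,0,0],[8,0,0],[0,8,0],[0,0,12]])*(1,.5)[k],maxiter=120,xatol=.1,fatol=1e-3));s=r.x
    return r.x*[1,1,.01],r.fun
def mask_near(c,name,p):
    ms=manip.masks_of(c,name);uv=proj(c,[p])[0]
    best=min(ms,key=lambda m:np.linalg.norm(np.argwhere(m["mask"]).mean(0)[::-1]-uv));
    return best["mask"].astype(float),best["conf"]
E
python3 - <<'E'
from h import *
cs=[manip.camera("top"),manip.camera("side")]
for name,B,near,init,z in [("square",SQ,[519,-249,11],(545,-245,np.radians(153)),0),("fence",FE,[606,112,18],(595,190,np.pi),12),("stop_bar",SB,[508,193,28],(580,205,np.radians(193)),12),("bed",BED,[520,98,12],(520,98,np.pi),0)]:
    obs=[]
    for c in cs:
        m,cf=mask_near(c,name,near);obs.append((c,m));print(name,cf,m.sum(),np.argwhere(m).mean(0)[::-1].round(),end=' ')
    for o in ([obs[0]],[obs[1]],obs):
        p,f=fit(o,B,init,z);print(p.round(1)[:2],np.degrees(p[2]).round(2),round(f,2),end=' | ')
    print()
c=cs[0];img=cv2.resize(c["pixels"][150:260,190:410,::-1],None,fx=3.6,fy=3.6,interpolation=cv2.INTER_CUBIC);cv2.imwrite("pics/crop.png",img)
E
```

```text
square 0.66 539.0 [372. 205.] square 0.89 756.0 [345. 264.] [ 566.  -251.3] 152.33 0.14 | [ 563.6 -254.6] 152.97 0.08 | [ 564.7 -252.1] 153.08 0.32 | 
fence 0.78 655.0 [245. 174.] fence 0.81 440.0 [296. 174.] [589.9 204. ] 184.0 0.08 | [588.4 197.1] 183.7 0.11 | [589.5 201.4] 183.76 0.25 | 
stop_bar 0.55 391.0 [219. 206.] stop_bar 0.62 331.0 [255. 169.] [571.1 212.9] 193.96 0.09 | [569.  207.3] 194.22 0.1 | [571.2 211.9] 193.82 0.37 | 
bed 0.84 6829.0 [249. 201.] bed 0.7 4230.0 [275. 187.] [521.6 103.9] 184.06 0.08 | [519.4  99. ] 184.58 0.14 | [520.7 102.1] 184.38 0.25 |
```

View pics/crop.png

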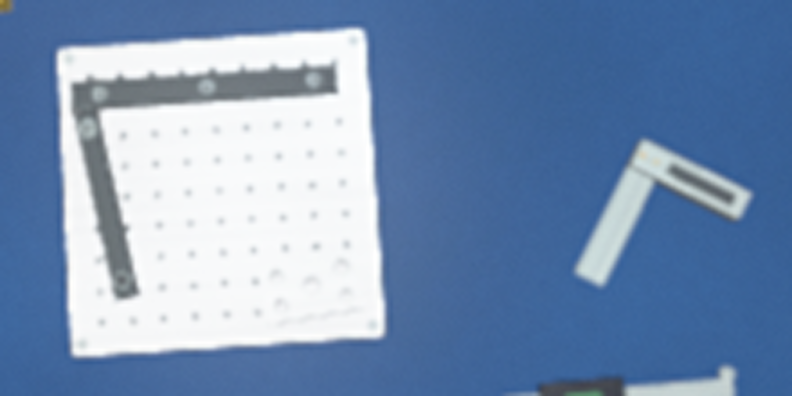

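The fits agree to about 5 mm between cameras. The fence x-axis points at about 184.2° with its corner near (589,200). The square is at (565,-253), 152.7°, and the stop bar leans in about 9.8°. The stock middle is therefore near (531,-292), which I reach with a spin of -103°.

```bash
python3 -m crank '[{"offset":[0.016,-0.034,0],"spin":-4.3},{"offset":[0.033,-0.069,0],"spin":-8.6},{"offset":[0.049,-0.103,0],"spin":-12.9},{"offset":[0.066,-0.138,0],"spin":-17.2},{"offset":[0.082,-0.172,0],"spin":-21.5},{"offset":[0.098,-0.206,0],"spin":-25.8},{"offset":[0.115,-0.241,0],"spin":-30},{"offset":[0.131,-0.275,0],"spin":-34.3}]' 1 10
python3 -m crank '[{"offset":[0.016,-0.034,0],"spin":-4.3},{"offset":[0.033,-0.069,0],"spin":-8.6},{"offset":[0.049,-0.103,0],"spin":-12.9},{"offset":[0.066,-0.138,0],"spin":-17.2},{"offset":[0.082,-0.172,0],"spin":-21.5},{"offset":[0.098,-0.206,0],"spin":-25.8},{"offset":[0.115,-0.241,0],"spin":-30},{"offset":[0.131,-0.275,0],"spin":-34.3}]'
```

```text
clock: 1.87
eef_pos: [269.4, 255.7, 205.6]
eef_rot: [3.141, 0.0, 2.286]
wrist_force: [1.0, 0.0, 0.2]
finger_gap: 94.1
clock: 2.53
eef_pos: [400.9, -21.4, 205.9]
eef_rot: [3.14, 0.0, 1.683]
wrist_force: [0.9, 0.9, 1.1]
finger_gap: 93.9
```

```bash
python3 -m crank '[{"offset":[0.016,-0.034,0],"spin":-4.2},{"offset":[0.033,-0.068,0],"spin":-8.4},{"offset":[0.049,-0.102,0],"spin":-12.6},{"offset":[0.065,-0.136,-0.01],"spin":-16.8},{"offset":[0.082,-0.17,-0.03],"spin":-21},{"offset":[0.098,-0.204,-0.05],"spin":-25.2},{"offset":[0.114,-0.238,-0.07],"spin":-29.5},{"offset":[0.130,-0.271,-0.09],"spin":-33.7}]'
python3 - <<'E'
from h import *
s=manip.read_state();print(s["eef_pos"],s["eef_rot"])
for n in("top","side"):
    c=manip.camera(n);im=c["pixels"][:,:,::-1]
    uv=proj(c,[s["eef_pos"]])[0];print(n,uv)
    if n=="side":
        u,v=int(uv[0]),int(uv[1]);cv2.imwrite("pics/s1.png",cv2.resize(im[max(v-60,0):v+90,u-100:u+100],None,fx=4,fy=4,interpolation=cv2.INTER_CUBIC));print(u-100,v-60)
    ms=manip.masks_of(c,"square");print([(round(m["conf"],2),np.argwhere(m["mask"]).mean(0)[::-1].round(),m["mask"].sum()) for m in ms])
E
```

```text
clock: 3.2
eef_pos: [530.1, -291.8, 116.4]
eef_rot: [3.14, 0.0, 1.091]
wrist_force: [0.3, -0.4, 0.8]
finger_gap: 94.0
[ 530.06672245 -291.78435757  116.35628109] [3.13978387e+00 3.28832250e-04 1.09124558e+00]
top [390.22659528 194.28016381]
[(0.67, array([440., 264.]), np.int64(562)), (0.63, array([364., 207.]), np.int64(419)), (0.54, array([413., 311.]), np.int64(47))]
side [360.95215539 239.83783244]
260 179
[(0.97, array([234., 341.]), np.int64(1122)), (0.95, array([344., 264.]), np.int64(758)), (0.8, array([336., 361.]), np.int64(1193))]
```

View pics/s1.png

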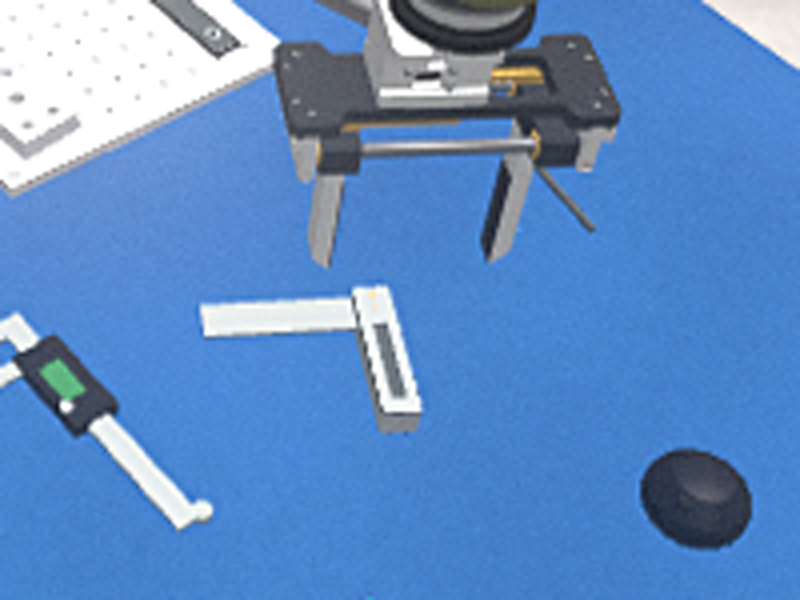

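The open jaws straddle the stock, with tips at crop pixels (320,265) and (488,260) and the stock below at (390,355). Nothing else is near, so I descend.

```bash
python3 -m crank '[{"offset":[0,0,-0.025],"spin":0},{"offset":[0,0,-0.05],"spin":0},{"offset":[0,0,-0.07],"spin":0},{"offset":[0.001,0,-0.09],"spin":0.1},{"offset":[0.001,0,-0.1],"spin":0.1},{"offset":[0.001,0,-0.105],"spin":0.1},{"offset":[0.001,0,-0.105],"spin":0.1},{"offset":[0.001,0,-0.105],"spin":0.1}]'
python3 -m crank '[{"offset":[0,0,0],"spin":0},{"offset":[0,0,0],"spin":0},{"offset":[0,0,0],"spin":0},{"offset":[0,0,0],"spin":0},{"offset":[0,0,0],"spin":0},{"offset":[0,0,0],"spin":0},{"offset":[0,0,0],"spin":0},{"offset":[0,0,0],"spin":0}]' 0.1 40
python3 - <<'E'
from h import *
s=manip.read_state();print(s["eef_pos"],s["wrist_force"],s["moment"],s["finger_gap"])
p=None
for n in("top","side"):
    c=manip.camera(n);im=c["pixels"][:,:,::-1]
    if n=="side":
        cv2.imwrite("pics/s2.png",cv2.resize(im[190:310,270:430],None,fx=5,fy=5,interpolation=cv2.INTER_CUBIC))
        m,cf=mask_near(c,"square",[519,-249,11]);print(cf,m.sum())
E
```

```text
clock: 4.07
eef_pos: [530.8, -290.0, 12.9]
eef_rot: [3.14, 0.0, 1.097]
wrist_force: [1.6, 0.0, 0.8]
finger_gap: 93.7
clock: 4.73
eef_pos: [530.8, -290.1, 12.9]
eef_rot: [3.14, 0.0, 1.097]
wrist_force: [-0.2, -0.5, -0.0]
finger_gap: 44.2
[ 530.82052475 -290.05498629   12.86521119] [-0.22294662 -0.49135229 -0.04409279] [-0.06466397  0.10446557  0.02707218] 44.24169248869199
0.96 647.0
```

View pics/s2.png

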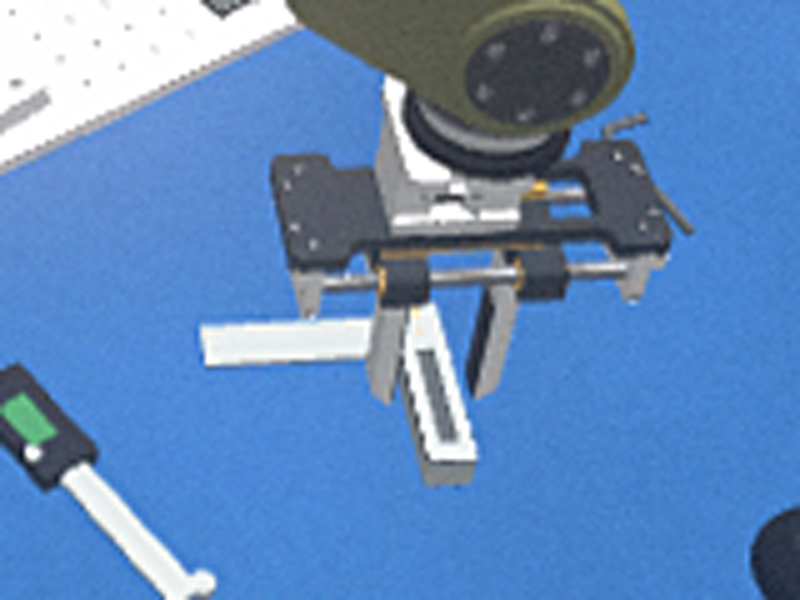

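The jaws straddle the stock about mid-length, at around (435,370) in the crop, and are closing. I'll lower another 2 mm and finish closing.

```bash
python3 -m crank '[{"offset":[0,0,-0.002],"spin":0},{"offset":[0,0,-0.002],"spin":0},{"offset":[0,0,-0.002],"spin":0},{"offset":[0,0,-0.002],"spin":0},{"offset":[0,0,-0.002],"spin":0},{"offset":[0,0,-0.002],"spin":0},{"offset":[0,0,-0.002],"spin":0},{"offset":[0,0,-0.002],"spin":0}]' 0.1 40
python3 - <<'E'
from h import *
s=manip.read_state();print(s["eef_pos"],s["eef_rot"],s["wrist_force"],s["moment"],s["finger_gap"])
c=manip.camera("side")
m,cf=mask_near(c,"square",[519,-249,11]);print(cf,m.sum())
# fit only outside the gripper: use blade+stock end by comparing within mask dilation
p,f=fit([(c,m)],SQ,(563,-254,np.radians(153)),0);print(p,np.degrees(p[2]),f)
E
```

```text
clock: 5.55
eef_pos: [530.7, -290.0, 10.7]
eef_rot: [3.141, 0.0, 1.097]
wrist_force: [1.5, -0.7, -3.0]
finger_gap: 23.8
[ 530.71439485 -289.97034723   10.72365113] [3.14060573e+00 8.78501198e-05 1.09734497e+00] [ 1.51464406 -0.73276338 -2.98382011] [-0.13820618 -0.00475969  0.03241937] 23.808105348248148
0.94 598.0
[ 563.43836526 -253.7181394     2.66937388] 152.94385739389838 0.2812905764312414
```

The stock is gripped: the gap is 23.8 mm for a 24 mm stock. The TCP sits about 48 mm along it. I'll lift and carry to a pre-insert pose at about TCP (571.6,111), yaw 94.2°, which is 12 mm off the fence and 40 mm off the bar.

```bash
python3 -m crank '[{"offset":[0,0,0.015],"spin":0},{"offset":[0,0,0.035],"spin":0},{"offset":[0,0,0.055],"spin":0},{"offset":[0,0.01,0.07],"spin":2},{"offset":[0.005,0.035,0.07],"spin":5},{"offset":[0.01,0.065,0.07],"spin":8},{"offset":[0.015,0.095,0.07],"spin":11},{"offset":[0.018,0.125,0.07],"spin":14}]'
python3 -m crank '[{"offset":[0.003,0.035,0],"spin":2},{"offset":[0.006,0.07,0],"spin":5},{"offset":[0.009,0.105,0],"spin":8},{"offset":[0.012,0.14,0],"spin":11},{"offset":[0.015,0.175,0],"spin":13},{"offset":[0.018,0.21,0],"spin":15},{"offset":[0.021,0.243,0],"spin":17},{"offset":[0.023,0.276,0],"spin":17.4}]'
python3 - <<'E'
from h import *
s=manip.read_state();print(s["eef_pos"],np.degrees(s["eef_rot"]),s["wrist_force"],s["moment"],s["finger_gap"])
E
```

```text
clock: 6.32
eef_pos: [548.5, -163.6, 80.5]
eef_rot: [3.141, -0.0, 1.344]
wrist_force: [0.3, -1.1, -3.8]
finger_gap: 23.8
clock: 6.98
eef_pos: [571.2, 114.1, 80.3]
eef_rot: [-3.141, 0.0, 1.65]
wrist_force: [0.5, 0.1, -5.5]
finger_gap: 23.6
[571.17455998 114.11544807  80.2712908 ] [-1.79983039e+02  5.48067878e-03  9.45340705e+01] [ 0.45925719  0.11500733 -5.48944501] [-0.08762027 -0.00354895 -0.04497461] 23.556772986921825
```

```bash
python3 -m crank '[{"offset":[0,0,-0.012],"spin":-0.3},{"offset":[0,0,-0.025],"spin":-0.3},{"offset":[0,0,-0.038],"spin":-0.3},{"offset":[0,0,-0.047],"spin":-0.3},{"offset":[0,0,-0.051],"spin":-0.3},{"offset":[0,0,-0.051],"spin":-0.3},{"offset":[0,0,-0.051],"spin":-0.3},{"offset":[0,0,-0.051],"spin":-0.3}]'
python3 - <<'E'
from h import *
s=manip.read_state();print(s["eef_pos"],np.degrees(s["eef_rot"]),s["wrist_force"],s["moment"],s["finger_gap"])
ims=[]
for n in("top","side"):
    c=manip.camera(n);im=c["pixels"][:,:,::-1].copy()
    u,v=proj(c,[[550,130,30]])[0].astype(int)
    ims.append(cv2.resize(im[v-55:v+65,u-60:u+60],(400,400),interpolation=cv2.INTER_CUBIC));print(n,u-60,v-55)
cv2.imwrite("pics/a3.png",np.hstack(ims))
E
```

```text
clock: 7.65
eef_pos: [571.6, 113.9, 30.0]
eef_rot: [3.141, 0.0, 1.644]
wrist_force: [0.7, -0.1, -4.6]
finger_gap: 23.7
[571.60280137 113.89817589  29.95791694] [1.79957653e+02 2.57978009e-04 9.42068318e+01] [ 0.72711988 -0.11812228 -4.60319396] [-0.08461206 -0.03211543  0.01792912] 23.685594322949832
top 181 136
side 217 116
```

View pics/a3.png

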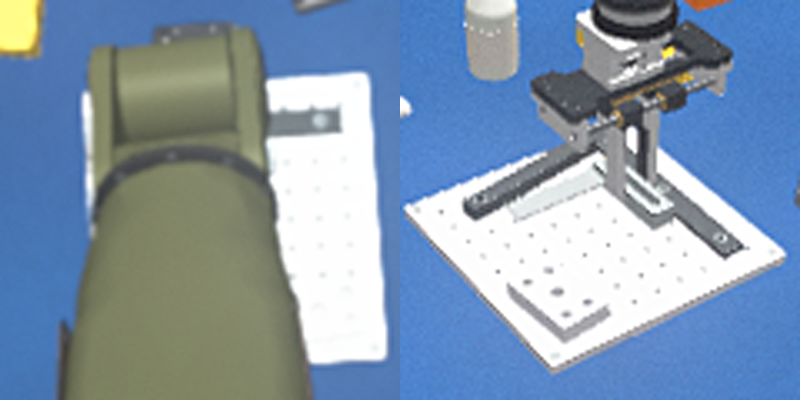

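The side view shows the blade at (515,215)–(605,175), clear of the leaning bar, and the stock just off the fence. The top view is hidden by the arm. I'll lower onto the bed.

```bash
python3 -m crank '[{"offset":[0,0,-0.002],"spin":0},{"offset":[0,0,-0.004],"spin":0},{"offset":[0,0,-0.006],"spin":0},{"offset":[0,0,-0.0075],"spin":0},{"offset":[0,0,-0.0075],"spin":0},{"offset":[0,0,-0.0075],"spin":0},{"offset":[0,0,-0.0075],"spin":0},{"offset":[0,0,-0.0075],"spin":0}]'
python3 -c "
from h import *
s=manip.read_state();print(s['eef_pos'],np.degrees(s['eef_rot']),s['wrist_force'],s['moment'])"
```

```text
clock: 8.42
eef_pos: [571.8, 114.1, 22.7]
eef_rot: [3.14, -0.0, 1.644]
wrist_force: [0.9, 0.2, 1.0]
finger_gap: 23.7
[571.84737302 114.07005721  22.71697038] [ 1.79908591e+02 -3.75844870e-03  9.42209340e+01] [0.91974393 0.1780452  1.02507685] [ 0.01777037 -0.08177988  0.00559069]
```

```bash
python3 -m crank '[{"offset":[0.002,0,0],"spin":0},{"offset":[0.004,0,0],"spin":0},{"offset":[0.006,0,0],"spin":0},{"offset":[0.008,0,0],"spin":0},{"offset":[0.009,0,0],"spin":0},{"offset":[0.009,0,0],"spin":0},{"offset":[0.009,0,0],"spin":0},{"offset":[0.009,0,0],"spin":0}]'
python3 -m crank '[{"offset":[0.0005,0,0],"spin":0},{"offset":[0.001,0,0],"spin":0},{"offset":[0.0015,0,0],"spin":0},{"offset":[0.002,0,0],"spin":0},{"offset":[0.0025,0,0],"spin":0},{"offset":[0.0025,0,0],"spin":0},{"offset":[0.0025,0,0],"spin":0},{"offset":[0.0025,0,0],"spin":0}]'
python3 -c "
from h import *
s=manip.read_state();print(s['eef_pos'],np.degrees(s['eef_rot']),s['wrist_force'],s['moment'])"
```

```text
clock: 9.08
eef_pos: [581.0, 114.1, 22.7]
eef_rot: [3.14, -0.0, 1.644]
wrist_force: [0.1, -0.7, -0.7]
finger_gap: 23.7
clock: 9.75
eef_pos: [582.8, 114.1, 22.7]
eef_rot: [3.142, -0.0, 1.644]
wrist_force: [-7.0, 0.1, 5.6]
finger_gap: 23.2
[582.75804174 114.11654017  22.70086768] [ 1.79994840e+02 -6.19201697e-03  9.42176733e+01] [-7.03878959  0.11742747  5.62074702] [-0.09601131  1.36799192 -0.11245506]
```

Contact with the fence is at x≈582.5, with 7 N and little yaw moment, so the stock is bearing well. Next I slide along the fence towards the stop bar, keeping a light push.

```bash
python3 -m crank '[{"offset":[0.0006,0.0025,0],"spin":0},{"offset":[0.0004,0.005,0],"spin":0},{"offset":[0.0002,0.0075,0],"spin":0},{"offset":[0,0.010,0],"spin":0},{"offset":[-0.0002,0.0125,0],"spin":0},{"offset":[-0.0004,0.015,0],"spin":0},{"offset":[-0.0006,0.0175,0],"spin":0},{"offset":[-0.0006,0.0175,0],"spin":0}]'
python3 -c "
from h import *
s=manip.read_state();print(s['eef_pos'],np.degrees(s['eef_rot']),s['wrist_force'],s['moment'])"
```

```text
clock: 10.42
eef_pos: [581.6, 131.6, 22.7]
eef_rot: [-3.14, 0.0, 1.644]
wrist_force: [-5.9, -1.1, 5.2]
finger_gap: 23.4
[581.59229395 131.58093406  22.73283764] [-1.79916209e+02  1.52599510e-02  9.42153952e+01] [-5.92788216 -1.13241363  5.19920224] [-0.2231313   1.33306861 -0.1088813 ]
```

```bash
python3 -m crank '[{"offset":[0.0007,0.002,0],"spin":0},{"offset":[0.0006,0.004,0],"spin":0},{"offset":[0.0004,0.006,0],"spin":0},{"offset":[0.0003,0.008,0],"spin":0},{"offset":[0.0002,0.010,0],"spin":0},{"offset":[0.0001,0.012,0],"spin":0},{"offset":[0,0.014,0],"spin":0},{"offset":[0,0.014,0],"spin":0}]'
python3 -c "
from h import *
s=manip.read_state();print(s['eef_pos'],np.degrees(s['eef_rot']),s['wrist_force'],s['moment'])"
```

```text
clock: 11.08
eef_pos: [580.7, 145.0, 22.7]
eef_rot: [-3.137, 0.002, 1.644]
wrist_force: [-9.4, -4.2, 7.6]
finger_gap: 23.5
[580.65533091 144.95670434  22.72585913] [-1.79758146e+02  8.72028244e-02  9.42117990e+01] [-9.40750993 -4.24841603  7.57441916] [-1.00695074  1.83046509 -0.10325804]
```

```bash
python3 -m crank '[{"offset":[0.0008,0.001,0],"spin":0},{"offset":[0.0007,0.002,0],"spin":0},{"offset":[0.0006,0.003,0],"spin":0},{"offset":[0.0005,0.004,0],"spin":0},{"offset":[0.0005,0.005,0],"spin":0},{"offset":[0.0005,0.005,0],"spin":0},{"offset":[0.0005,0.005,0],"spin":0},{"offset":[0.0005,0.005,0],"spin":0}]'
python3 -c "
from h import *
s=manip.read_state();print(s['eef_pos'],np.degrees(s['eef_rot']),s['wrist_force'],s['moment'])"
python3 -m crank '[{"offset":[0.0008,0.0005,0],"spin":0},{"offset":[0.0007,0.001,0],"spin":0},{"offset":[0.0007,0.0015,0],"spin":0},{"offset":[0.0007,0.002,0],"spin":0},{"offset":[0.0007,0.002,0],"spin":0},{"offset":[0.0007,0.002,0],"spin":0},{"offset":[0.0007,0.002,0],"spin":0},{"offset":[0.0007,0.002,0],"spin":0}]'
python3 - <<'E'
from h import *
s=manip.read_state();print(s['eef_pos'],np.degrees(s['eef_rot']),s['wrist_force'],s['moment'])
c=manip.camera("side");m,cf=mask_near(c,"stop_bar",[508,200,28]);print(cf,m.sum())
p,f=fit([(c,m)],SB,(569,208,np.radians(187)),12);print(p,np.degrees(p[2]),f)
E
```

```text
clock: 11.75
eef_pos: [580.3, 149.2, 22.7]
eef_rot: [-3.135, 0.003, 1.644]
wrist_force: [-7.6, -6.8, 7.8]
finger_gap: 23.7
[580.34143685 149.17973649  22.74163498] [-1.79616653e+02  1.50821991e-01  9.42013454e+01] [-7.62214908 -6.76538508  7.84975011] [-1.14274789  1.5851426  -0.11354963]
clock: 12.42
eef_pos: [580.3, 150.3, 22.8]
eef_rot: [-3.133, 0.004, 1.644]
wrist_force: [-8.8, -7.6, 6.1]
finger_gap: 23.7
[580.28866614 150.3158535   22.77513779] [-179.47984646    0.22295213   94.18812318] [-8.81543394 -7.56995512  6.13262098] [-1.25932663  1.58278429 -0.1223633 ]
0.79 236.0
[566.12065717 213.45724577   3.27885856] 187.86475737625167 0.5597374543037554
```

```bash
python3 -m crank '[{"offset":[0.0007,0.0007,0],"spin":0},{"offset":[0.0007,0.0014,0],"spin":0},{"offset":[0.0007,0.002,0],"spin":0},{"offset":[0.0007,0.0025,0],"spin":0},{"offset":[0.0007,0.0025,0],"spin":0},{"offset":[0.0007,0.0025,0],"spin":0},{"offset":[0.0007,0.0025,0],"spin":0},{"offset":[0.0007,0.0025,0],"spin":0}]'
python3 - <<'E'
from h import *
s=manip.read_state();print(s['eef_pos'],np.degrees(s['eef_rot']),s['wrist_force'],s['moment'])
c=manip.camera("side");im=c["pixels"][:,:,::-1].copy()
cv2.imwrite("pics/a4.png",cv2.resize(im[140:220,220:330],None,fx=7,fy=7,interpolation=cv2.INTER_CUBIC))
E
```

```text
clock: 13.18
eef_pos: [580.2, 152.0, 22.8]
eef_rot: [-3.13, 0.005, 1.644]
wrist_force: [-9.0, -6.7, 7.3]
finger_gap: 23.8
[580.1703479  151.96289289  22.76759333] [-179.33450622    0.29459258   94.18012736] [-9.00662427 -6.74886215  7.30789233] [-1.33397805  1.65989082 -0.07407516]
```

View pics/a4.png

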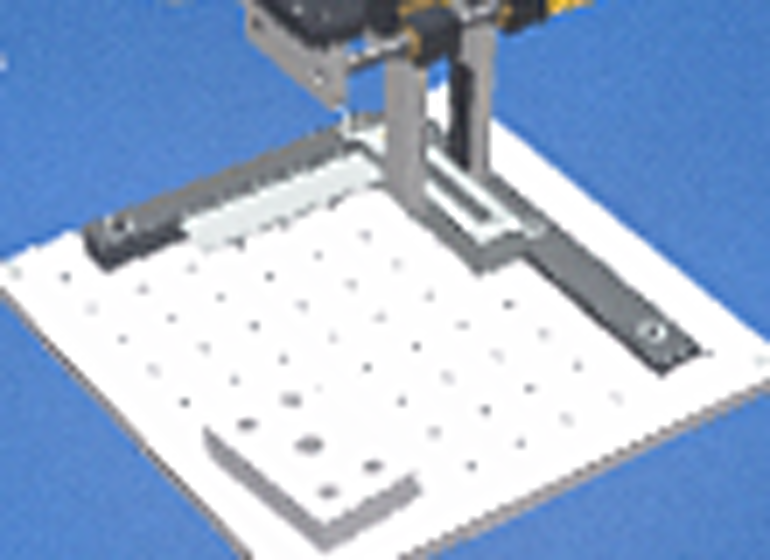

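The bar has swung nearly into line with the blade; the blade tip is at (190,235) and its root at (360,145) in the crop. The side force hasn't stiffened yet, so I keep pushing, with less force on the fence because the tool is tilting slightly.

```bash
python3 -m crank '[{"offset":[0.0003,0.001,0],"spin":0},{"offset":[0.0002,0.002,0],"spin":0},{"offset":[0.0002,0.003,0],"spin":0},{"offset":[0.0002,0.003,0],"spin":0},{"offset":[0.0002,0.003,0],"spin":0},{"offset":[0.0002,0.003,0],"spin":0},{"offset":[0.0002,0.003,0],"spin":0},{"offset":[0.0002,0.003,0],"spin":0}]'
python3 - <<'E'
from h import *
s=manip.read_state();print(s['eef_pos'],np.degrees(s['eef_rot']),s['wrist_force'],s['moment'])
E
```

```text
clock: 13.9
eef_pos: [580.1, 152.2, 22.8]
eef_rot: [-3.128, 0.009, 1.643]
wrist_force: [-4.7, -19.7, 6.0]
finger_gap: 23.4
[580.11985481 152.1921541   22.78476655] [-179.22438242    0.5141325    94.15118107] [ -4.71178954 -19.68037533   6.02716827] [-3.75666885  0.96999106  0.08626966]
```

It is now stiff: it moved only 0.2 mm and Fy jumped to -20 N at y=152.2, against a predicted corner of 151.8. I'll settle to a moderate hold against both faces.

```bash
python3 -m crank '[{"offset":[0.0008,0.0014,0],"spin":0},{"offset":[0.0008,0.0014,0],"spin":0},{"offset":[0.0008,0.0014,0],"spin":0},{"offset":[0.0008,0.0014,0],"spin":0},{"offset":[0.0008,0.0014,0],"spin":0},{"offset":[0.0008,0.0014,0],"spin":0},{"offset":[0.0008,0.0014,0],"spin":0},{"offset":[0.0008,0.0014,0],"spin":0}]'
python3 - <<'E'
from h import *
for i in range(3):
    c=manip.camera("side")
    s=manip.read_state();print(s['eef_pos'].round(2) if hasattr(s['eef_pos'],'round') else s['eef_pos'],np.degrees(s['eef_rot']).round(2),np.round(s['wrist_force'],1),np.round(s['moment'],2),s['finger_gap'])
im=c["pixels"][:,:,::-1].copy()
big=cv2.resize(im[145:205,225:305],None,fx=10,fy=10,interpolation=cv2.INTER_CUBIC)
# overlay ideal square outline from fence pose (side-camera fit)
f=T([588.4,197.1,12],np.radians(184.15))
for P3 in ([[0,0,22],[0,100,22],[24,100,22],[24,0,22]],[[24,0,12.5],[124,0,12.5],[124,25,12.5],[24,25,12.5]]):
    q=(proj(c,f(np.array(P3,float)))+.5-[225,145])*10
    cv2.polylines(big,[q.astype(np.int32)],True,(0,0,255),1)
q=(proj(c,f(np.array([[3,0,16],[163,0,16],[163,-20,16],[3,-20,16]],float)))+.5-[225,145])*10
cv2.polylines(big,[q.astype(np.int32)],True,(0,200,0),1)
cv2.imwrite("pics/a5.png",big)
m,cf=mask_near(c,"stop_bar",[508,210,28]);print(cf,m.sum())
r=render(c,SB,*f(np.array([[18.,-10,0]]))[0][:2],np.radians(184.15),12);print("bar mask vs ideal",(r*m).sum()/m.sum())
E
```

```text
clock: 14.57
eef_pos: [580.2, 152.1, 22.8]
eef_rot: [-3.125, 0.011, 1.643]
wrist_force: [-9.0, -11.2, 8.2]
finger_gap: 23.4
[580.16 152.05  22.79] [-179.07    0.64   94.14] [ -8.2 -12.1   7.7] [-2.06  1.61  0.09] 23.58803543065204
[580.2  152.07  22.83] [-179.08    0.64   94.14] [ -8.4 -11.2   7.4] [-2.12  1.58  0.02] 23.537294822805414
[580.18 152.02  22.79] [-179.07    0.64   94.14] [ -8.1 -10.7   7.8] [-2.12  1.6   0.07] 23.322628846779935
0.73 250.0
bar mask vs ideal 0.9482039215686275
```

View pics/a5.png

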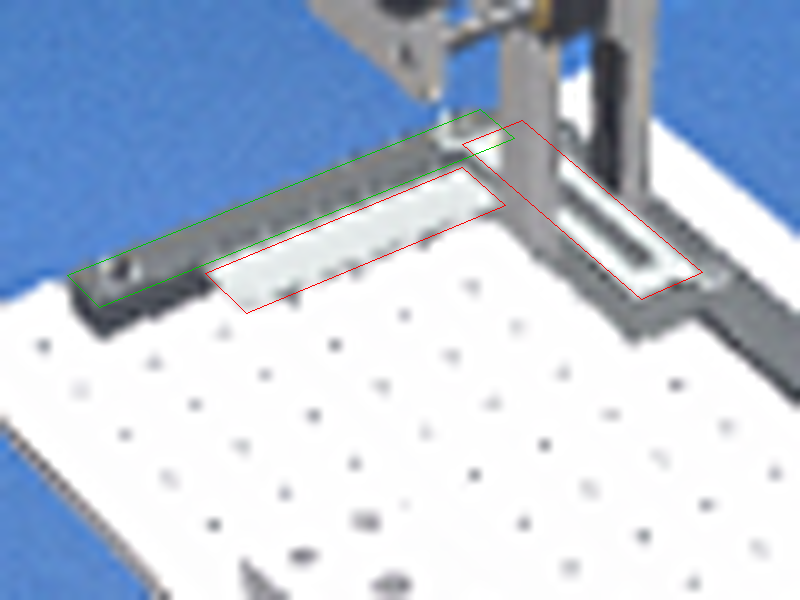

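The overlay of the ideal pose (red and green) matches the square and bar to about a pixel. One concern is that the repeated pushing tilted the tool by about 0.9° about the fence's y-axis. A hard grip could tilt the blade with it, using up much of the 0.02 rad limit. I'll free the square for a moment so it lies flat, re-grip lightly and press gently.

```bash
python3 -m crank '[{"offset":[0,0,0],"spin":0},{"offset":[0,0,0],"spin":0},{"offset":[0,0,0],"spin":0},{"offset":[0,0,0],"spin":0},{"offset":[0,0,0],"spin":0},{"offset":[0,0,0],"spin":0},{"offset":[0,0,0],"spin":0},{"offset":[0,0,0],"spin":0}]' 0.31 10
python3 - <<'E'
from h import *
s=manip.read_state();print(s['eef_pos'],np.degrees(s['eef_rot']),s['wrist_force'],s['moment'])
E
python3 -m crank '[{"offset":[0,0,0],"spin":0},{"offset":[0,0,0],"spin":0},{"offset":[0,0,0],"spin":0},{"offset":[0,0,0],"spin":0},{"offset":[0,0,0],"spin":0},{"offset":[0,0,0],"spin":0},{"offset":[0,0,0],"spin":0},{"offset":[0,0,0],"spin":0}]' 0.1 10
python3 - <<'E'
from h import *
s=manip.read_state();print(s['eef_pos'],np.degrees(s['eef_rot']),s['wrist_force'],s['moment'])
E
```

```text
clock: 15.43
eef_pos: [580.2, 152.1, 22.8]
eef_rot: [-3.125, 0.011, 1.643]
wrist_force: [-0.1, 0.4, -0.1]
finger_gap: 29.0
[580.18920098 152.12526637  22.78283128] [-179.07598804    0.64031167   94.14402607] [-0.12774188  0.37220973 -0.13900539] [-0.07375596  0.08643476 -0.00707427]
clock: 16.1
eef_pos: [580.0, 152.1, 22.8]
eef_rot: [-3.125, 0.011, 1.643]
wrist_force: [-4.7, -0.1, 3.0]
finger_gap: 23.8
[580.0015414  152.13189669  22.77771932] [-179.04957053    0.64090178   94.14669711] [-4.7146056  -0.05675242  2.99311219] [-0.0530627   0.91877911 -0.07981143]
```

```bash
python3 -m crank '[{"offset":[0.0004,0.0003,0],"spin":0},{"offset":[0.0004,0.0006,0],"spin":0},{"offset":[0.0004,0.0008,0],"spin":0},{"offset":[0.0004,0.0008,0],"spin":0},{"offset":[0.0004,0.0008,0],"spin":0},{"offset":[0.0004,0.0008,0],"spin":0},{"offset":[0.0004,0.0008,0],"spin":0},{"offset":[0.0004,0.0008,0],"spin":0}]'
python3 - <<'E'
from h import *
for i in range(4):
    c=manip.camera("side");s=manip.read_state();print(np.round(s['eef_pos'],2),np.degrees(s['eef_rot']).round(2),np.round(s['wrist_force'],1),np.round(s['moment'],2),round(s['finger_gap'],1))
E
```

```text
clock: 16.77
eef_pos: [580.0, 152.2, 22.8]
eef_rot: [-3.124, 0.012, 1.643]
wrist_force: [-6.1, -3.8, 5.2]
finger_gap: 23.8
[580.04 152.25  22.78] [-178.98    0.7    94.14] [-6.5 -5.4  5. ] [-1.03  1.39  0.05] 24.1
[580.03 152.23  22.76] [-178.97    0.7    94.14] [-7.5 -5.4  5.6] [-0.97  1.36 -0.04] 23.9
[580.03 152.27  22.76] [-178.98    0.7    94.14] [-7.  -5.   4.5] [-1.    1.31 -0.02] 24.1
[580.05 152.25  22.79] [-178.98    0.7    94.14] [-8.  -4.7  6.2] [-1.06  1.32  0.01] 24.2
```

Forces are now about 7 N on the fence and 5 N sideways. Friction at the fence and bed could absorb part of the sideways force, so I'll raise it a little for margin over the required 1 N at the bar.

```bash
python3 -m crank '[{"offset":[0.0004,0.0005,0],"spin":0},{"offset":[0.0004,0.001,0],"spin":0},{"offset":[0.0004,0.0014,0],"spin":0},{"offset":[0.0004,0.0014,0],"spin":0},{"offset":[0.0004,0.0014,0],"spin":0},{"offset":[0.0004,0.0014,0],"spin":0},{"offset":[0.0004,0.0014,0],"spin":0},{"offset":[0.0004,0.0014,0],"spin":0}]' - 16
python3 - <<'E'
from h import *
for i in range(6):
    c=manip.camera("side");s=manip.read_state()
    if i%2: print(np.round(s['eef_pos'],2),np.degrees(s['eef_rot']).round(2),np.round(s['wrist_force'],1),np.round(s['moment'],2),round(s['finger_gap'],1))
im=c["pixels"][:,:,::-1]
cv2.imwrite("pics/a6.png",cv2.resize(im[145:205,225:305],None,fx=10,fy=10,interpolation=cv2.INTER_CUBIC))
E
```

```text
clock: 17.63
eef_pos: [580.0, 152.4, 22.8]
eef_rot: [-3.122, 0.014, 1.643]
wrist_force: [-7.9, -9.1, 6.7]
finger_gap: 23.8
[580.02 152.36  22.79] [-178.88    0.8    94.13] [-7.4 -9.   6.1] [-1.79  1.42  0.01] 23.5
[580.03 152.39  22.79] [-178.88    0.81   94.13] [-7.  -8.5  5.5] [-1.81  1.4  -0.  ] 24.1
[580.03 152.38  22.8 ] [-178.88    0.8    94.13] [-8.1 -9.6  5.3] [-1.88  1.44  0.1 ] 23.6
```

View pics/a6.png

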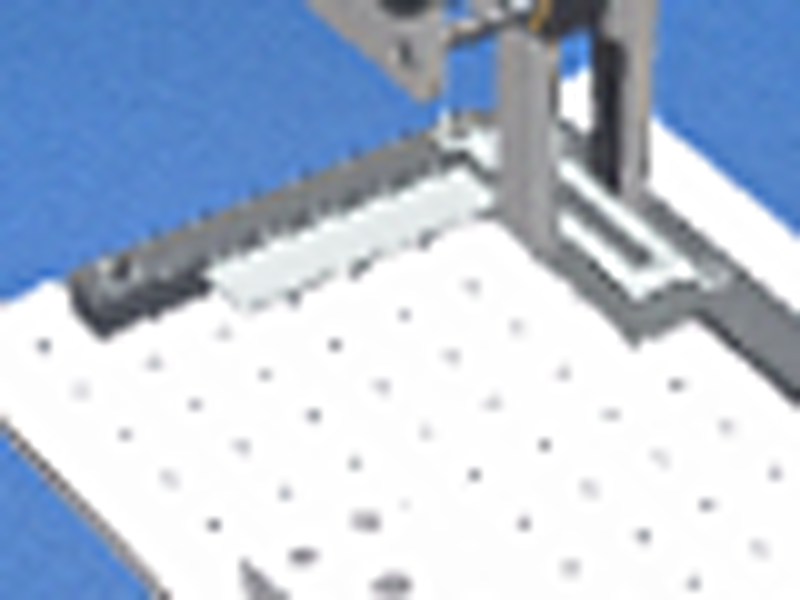

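The picture shows the blade edge along the bar from (210,268) to (455,175), and the stock flush on the fence out to about (690,280). Forces are steady and nothing is moving, so I'm handing in.

```bash
python3 -c "
from h import *
print(manip.sign_off());s=manip.read_state();print(s['clock'],s['wrist_force'],s['eef_pos'])"
```

```text
the job is handed in; nothing more can be done
None
the job is handed in; nothing more can be done
```

I laid the square on the bed and pressed it along the fence into the corner until the stop bar swung square and the push went stiff. I handed the job in at about 18 s, still gripping and pressing; there is no verdict.

**Last checks:**
- **Forces:** the wrist read about 7–8 N against the fence and 9 N towards the bar, steady and at rest, with almost no turning moment. These are wrist readings, so I did not measure the force on the fence or the bar separately. Bed and fence friction takes some of each, and I expect well over 1 N left on both.
- **Position:** the push went stiff with the tool at y = 152.2 mm, where I had predicted 151.8 mm. The ideal-pose outline, drawn just before the final light re-grip, matched the blade and bar to about one pixel (2–3 mm). The top view was hidden by the arm.
- **Angle:** the tool's heading is within about 0.3° of the fence direction I measured by sliding along it.

**What disagreed or stayed uncertain:**
- **Tool tilt:** the repeated pushing tilted the tool by about 1.1° and 0.8° (0.024 rad overall). To keep the square from tilting with it, I opened the jaws for a moment so it would lie flat, then re-gripped at 10–16 N. If the square did follow the tool, its angle would be close to the 0.02 rad limit, and I could not see that in the pictures.
- **Bar fit:** one automatic fit of the bar, taken mid-push with the bar partly hidden, was poor, so I ignored it.
- **Other things:** the arm touched none of them as far as the pictures show, but I did not measure their final positions.

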